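Show the tea plate to the inventory camera

TASK

The crockery of this holiday kitchen is being checked over an inventory camera. Take the tea plate, the one large plate among the saucers, out of the dish rack and hold it up in the air in front of the camera on the stand: upright, its front (eating side) squarely facing the lens, centred on the lens at lens height, 20 cm from it. Do not knock the camera and leave the saucers, the mug and the soap bottle where they are; finish while still holding the plate there, steady.

Things in the scene. Friction and masses are not known exactly. Their poses are not given: they have to be found in the camera images.
- tea_plate: Largest of the three white plates on edge in the rack (slot varies): 180 mm across, 0.4 kg. Origin: centre of the disc, mid-thickness of the rim; in the rack about 102 mm above the worktop, top edge 192. +x points out of the front (eating side), level within a few degrees (it leans in its slot). Rim flat, 8 mm thick, from 60 to 90 mm out; behind it (-x) a foot 108 mm across stands out 6 mm more.
- saucer_a: White saucer on edge in the rack, same shape as the tea plate but smaller: 140 mm across, rim 8 mm thick, foot 76 mm across. Origin: centre of the disc, about 77 mm above the worktop, top edge 147 mm. +x is the front (eating side). A bystander: stays in the rack.
- saucer_b: White saucer on edge in the rack, same shape as the tea plate but smaller: 140 mm across, rim 8 mm thick, foot 76 mm across. Origin: centre of the disc, about 77 mm above the worktop, top edge 147 mm. +x is the front (eating side). A bystander: stays in the rack.
- dish_rack: Wire dish rack on a grey tray 260 x 200 mm, fixed. Origin: centre of its underside, z up. Three slots at x = -60, 0, +60 mm; plates stand in them, fronts to +x, on two rails along x (y = +-50 mm, tops 26 mm high) between pairs of wires, 11 mm clear, reaching 68 mm above the worktop: a plate's lowest edge must rise above these before it moves sideways.
- lens (a point): Centre of the front glass of the camera, 190 to 260 mm above the worktop. The camera looks level along this frame's -x; z is up. The plate's centre belongs at x = -200, y = 0, z = 0 mm in this frame, with the plate's +x along this frame's +x (front to the lens). The camera is a black box 40 x 85 x 56 mm with a 42 mm wide lens barrel.
- cam_stand: The camera's stand, fixed: a black round foot 120 mm across and an 18 mm column 250 mm high, carrying the camera, whose lens glass is 49 mm in front of the column's axis. Origin: centre of the foot's underside, z up; the camera looks along -x. Not to be knocked.
- mug: A blue mug, 82 mm across and 90 mm high, with a handle, on the worktop. Origin at the centre of its underside. A bystander.
- soap_bottle: A green soap bottle with a white cap, 60 mm across and 140 mm high, on the worktop. Origin at the centre of its underside. A bystander.
There are look-alikes about, which are no part of the job. Leave any orange or pink look-alike of the tea_plate alone.

How it is judged (in metres and radians):
On the way:
1. the tea plate is in the fingers, lifted clear of the rack (z of tea_plate in the frame of dish_rack above 0.16 m and contact force between the fingers and tea_plate above 1 N and contact force between tea_plate and dish_rack below 0.1 N), for 0.1 s.
At the end, for the whole second after the job is handed in: The fingers alone hold the tea plate, still, touching nothing else: its centre 160 to 240 mm out from the lens, within 30 mm of the lens axis sideways and in height, its front square to the lens within 0.2 rad. Saucers, mug and bottle within 30 mm of their starts (x of tea_plate in the frame of lens between -0.24 and -0.16 m and y of tea_plate in the frame of lens between -0.03 and 0.03 m and z of tea_plate in the frame of lens between -0.03 and 0.03 m and angle between the x axis of tea_plate and the x axis of lens, either way round below 0.2 rad and x of lens in the frame of tea_plate above 0.1 m and contact force between the fingers and tea_plate above 2 N and contact force between tea_plate and dish_rack below 0.1 N and contact force between tea_plate and cam_stand below 0.1 N and contact force between tea_plate and mug below 0.1 N and contact force between tea_plate and soap_bottle below 0.1 N and linear speed of tea_plate below 0.02 m/s and angular speed of tea_plate below 0.15 rad/s and distance of each of saucer_a, saucer_b, mug, soap_bottle from where it was at the start of the episode below 0.03 m and angle between each of mug, soap_bottle's own z axis and vertical below 0.2 rad); the arm keeps its last pose, push and grip.
It fails at once if the camera or its stand is knocked (over 4 N) (contact force between cam_stand and anything else above 4 N).
It fails at once if a saucer, the mug or the soap bottle is shifted by more than 30 mm (distance of any of saucer_a, saucer_b, mug, soap_bottle from where it was at the start of the episode above 0.03 m).
It also fails if it takes over 35 s, if anything falls off the work surface, if the arm or the gripper's body presses on something with over 40 N, if the wrist force passes 120 N, or if a joint passes its speed limit or range.

ROBOT

A 6-joint arm with a two-finger parallel gripper is mounted at the origin on the work surface. World frame = base frame: x ahead of the robot, y to its left, z up, the work surface at z = 0. Lengths are in mm, angles in degrees, forces in N, time in s.
With the tool pointing down it reaches from about 350 to 850 mm from the base axis. Payload 8.1 kg.
Tool frame: the origin (TCP) lies at the very end of the fingers, on their centre line; the grasp point (between the pads) lies 19 mm behind it; z points along the fingers, y is the line along which they close (so a half turn about z gives the same grasp; the last joint's range is limited). The gripper opens to 85 mm and grips with 20 to 120 N. Pads are 22 mm wide; open, the fingers measure 114 mm over their backs; the gripper's body (76 mm by 85 mm) begins 54 mm behind the grasp point. The pads swing forward as they close: fully open they stand 13 mm farther back than shut.
Start: joints at [60.653, 7.471, 85.268, -0, 87.261, -4.893], TCP at [248.356, 546.191, 231.292] pointing down, gripper open.
Joint ranges: [-169.43, 169.43], [-51.17, 129.36], [1.28, 143.12], [-76.62, 256.62], [0, 156.53], [-152.29, 152.29]. Speed limits (degrees/s): [136.94, 136.94, 159.86, 180, 180, 180].

INTERFACE

Orientations are given as [roll, pitch, yaw] about the fixed x, y, z axes, in that order (R = Rz(yaw) Ry(pitch) Rx(roll)).
In Python, from bench import status, viewer, job gives the robot as it stands.
- The arm moves only by the tool arm_command, never from a script. Its argument "targets" is a list that holds one entry, the list of rows, each a list of 7 numbers: the shift along the world's x, y, z in m, then the turn, a rotation vector about the world's x, y, z in rad, then the opening, from -1 (shut) to 1 (fully open). In form: [[[dx, dy, dz, rx, ry, rz, gripper], ...]]. A call has 1 to 10 rows; each row shifts and turns the commanded pose from where the row before left it; what a row does not reach is not made up. A row lasts 1/8 s, in which the tool goes at most 62.5 mm and 10.7 degrees, less where a joint would pass 70% of its speed; a pose out of reach is approached as far as the arm can. A call with a gripper value outside its range is refused whole. The fingers move at their own pace and stop on an object; "force" is the grip in N (left out, the last holds). Time passes only in rows, so rows that do not move let the fingers close. It gives the time, the measured TCP pose, the force, the opening and the grip force at its end, in the units of the state.
- status.sense(): the state, without advancing time (a new reading comes with each control period).
- viewer.snapshot(name): name is "scene" or "top" or "wrist"; returns the picture (400x640x3 uint8, red, green, blue); there is no depth.
- viewer.camera_model(name): a dict with "vertical_fov" (degrees; the focal length in pixels is half the picture's height over the tangent of half this angle, whatever the lens; pixels are square), "cx", "cy" (the principal point, pixels), "xyz" and "attitude" of the camera in the world. Camera axes: x right, y down, z forward; pixel columns grow to the right and rows downward; lengths in mm; the calibration is good to about 2 mm. A picture is of the moment at which its call begins: read the wrist's pose just before it. camera_model takes no time and is no camera call; for the wrist camera it gives the pose at the moment of the call.
- job.hand_in(): hands the job in; it is judged then, once.
The state is a dict: "time": time; "joint_pos": joint angles; "qd": joint speeds; "joint_efforts": joint torques, N m; "tool_pos": TCP position; "tcp_rot": TCP orientation; "ft_force": force on the tool from outside, world axes, zero at the start; "wrist_torque": the same for the moment, N m; "finger_gap": finger opening in mm; "grip_force": force on a finger pad.
Only numpy, scipy, OpenCV 4.12 (cv2) and the standard library are available. Lean on these libraries where they do the work, as an engineer would, in place of code of your own. Each camera call takes 0.05 s, during which the arm holds its last target. There are 200 camera calls.

## Working session

There is one attempt and no reset: what is moved stays moved. The work goes in short steps, Python scripts to look and compute and a tool call to move; the robot and the scene stay as the last step left them, time stands still between calls to the robot, and variables do not carry over. Pictures are saved under pics/ and viewed, at most 10 in all, crops included, and the job is handed in when it is done.

Besides the shell and the picture viewer there is one more tool, called as a command line: name --argument value ..., lists and objects as JSON in quotes. arm_command: Moves the arm, as the interface text tells. Its arguments: {"type":"object","properties":{"targets":{"type":"array"},"force":{"type":"number"}},"required":["targets"]}

```bash
ls; mkdir -p pics; python3 - <<'E'
from bench import status, viewer
import cv2
s=status.sense(); print(s['tool_pos'],s['tcp_rot'],s['time'],s['finger_gap'])
for n in ['scene','top','wrist']:
    print(n,viewer.camera_model(n))
    cv2.imwrite(f'pics/{n}0.png',viewer.snapshot(n)[:,:,::-1])
E
```

```text
pics
[248.08773904 545.71848344 230.24909895] [-1.79895971e+02 -1.08891213e-02  1.55543643e+02] 0.0 85.24045966094516
scene {'vertical_fov': 52.599409804213195, 'cx': 321.42536361870987, 'cy': 203.9486238581178, 'xyz': array([1120.89770714,  365.89551512, 1203.23670995]), 'attitude': array([-149.46044413,    0.89188161,  128.18875415])}
top {'vertical_fov': 55.67416108145157, 'cx': 322.39744217455404, 'cy': 200.39937038560907, 'xyz': array([ 451.70169914,  -51.94437366, 1193.92502126]), 'attitude': array([-170.51558708,    1.30844349,  -91.57622447])}
wrist {'vertical_fov': 68.76768997292484, 'cx': 315.30003586385476, 'cy': 203.90085607489544, 'xyz': array([187.73386069, 572.36670434, 372.60427393]), 'attitude': array([1.64737769e+02, 7.62589220e-02, 6.55633779e+01])}
```

View pics/scene0.png

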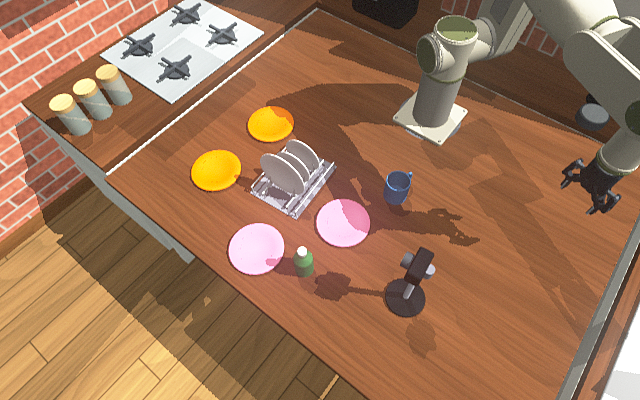

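View pics/top0.png

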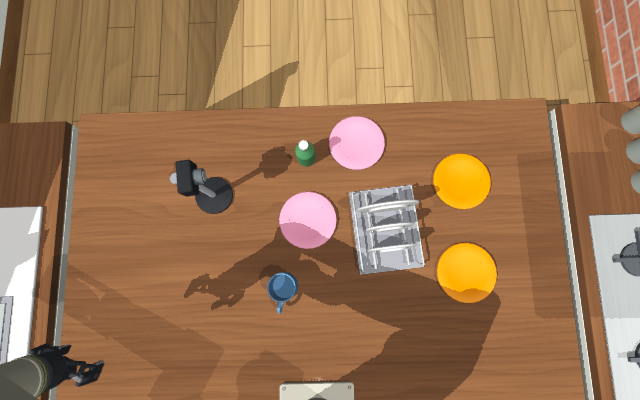

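Scene: rack at (293,180), camera stand (405,297), mug (398,187), bottle (303,262). Top: rack (388,228) with plates at rows ~205, 227, 249; camera (185,178) on foot (213,195). The lookalikes are orange discs top (461,181) and (467,272), pink discs (357,142) and (308,220). Candidates for the tea plate are the three white plates in the rack, and the largest one is the right one.

```bash
python3 - <<'E'
import cv2, numpy as np
t=cv2.imread('pics/top0.png'); s=cv2.imread('pics/scene0.png')
f=lambda im,x,y,w,h,k:cv2.resize(im[y:y+h,x:x+w],None,fx=k,fy=k,interpolation=cv2.INTER_CUBIC)
a=f(t,340,175,100,100,4); b=f(s,245,130,100,100,4)
c=np.hstack([a,b]); d=np.hstack([f(t,155,145,100,50,4),f(s,380,240,100,50,4)]); 
cv2.imwrite('pics/crop1.png',np.vstack([c,d]))
E
```

```text
(no output)
```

View pics/crop1.png

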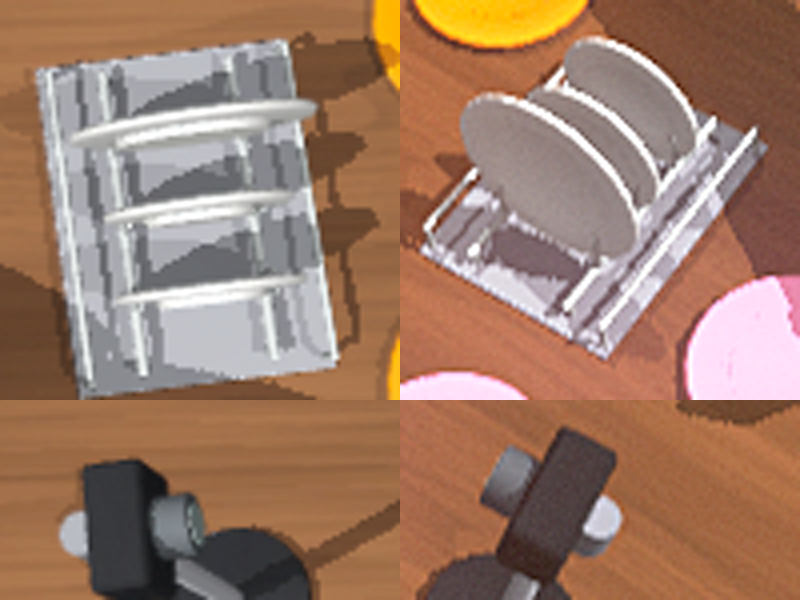

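The largest white plate is the one farthest from the robot: top px (389,206), scene px (382−ish crop left, ≈(282,172)). The two shorter ones at top rows 227 and 249 are the saucers. The lens barrel points right in the top view, glass at about (203,175). Next, coarse positions.

```bash
cat > h.py <<'E'
import numpy as np
from scipy.spatial.transform import Rotation as R
from scipy.optimize import least_squares
def f(m): return 200/np.tan(np.radians(m['vertical_fov'])/2)
def Rm(m): return R.from_euler('xyz',m['attitude'],degrees=True).as_matrix()
def ray(m,p):
    d=Rm(m)@np.array([(p[0]-m['cx'])/f(m),(p[1]-m['cy'])/f(m),1]); return m['xyz'],d/np.linalg.norm(d)
def proj(m,X):
    c=(np.atleast_2d(X)-m['xyz'])@Rm(m); return c[:,:2]/c[:,2:]*f(m)+[m['cx'],m['cy']]
def atz(m,p,z):
    o,d=ray(m,p); return o+d*(z-o[2])/d[2]
def tri(*mp):
    A=0;b=0
    for m,p in mp:
        o,d=ray(m,p); P=np.eye(3)-np.outer(d,d); A=A+P; b=b+P@o
    X=np.linalg.solve(A,b); return X,[np.linalg.norm(proj(m,X)[0]-p) for m,p in mp]
E
python3 - <<'E'
from h import *
from bench import viewer
np.set_printoptions(precision=1,suppress=True)
T=viewer.camera_model('top');S=viewer.camera_model('scene')
print('lens',tri((T,(203.5,175.5)),(S,(403.5,259.5))))
print('box top centre', tri((T,(185.5,162.5)),(S,(429,249))))
print('foot',atz(T,(213.5,195),4),atz(S,(405,297),4))
print('bottle cap',tri((T,(303.5,146)),(S,(303,251))), 'mug',atz(T,(283,284),90))
print('rack corners tray', [atz(T,(340+a/4,175+b/4),8) for a,b in [(40,70),(288,42),(338,365),(80,396)]])
print('rack corners scene', [atz(S,(245+(a-400)/4,130+b/4),8) for a,b in [(610,357),(425,250),(768,148)]])
print('plate ends top z102', [atz(T,(340+a/4,175+b/4),102) for a,b in [(70,140),(318,107)]])
print('plate top pt at z192', atz(S,(245+100/4,130+110/4),192))
E
```

```text
lens (array([686.3, 270.9, 244.2]), [np.float64(0.26857003075621455), np.float64(0.27242908060531434)])
box top centre (array([685.6, 297.1, 345.6]), [np.float64(8.229914755575043), np.float64(8.310314473060252)])
foot [679.8 319.3   4. ] [678.5 315.3   4. ]
bottle cap (array([791.3,  18. , 134.8]), [np.float64(0.04245139373230504), np.float64(0.0429934425663083)]) mug [398.2  87.4  90. ]
rack corners tray [array([ 673.3, -118.8,    8. ]), array([ 689.6, -316.4,    8. ]), array([ 436. , -337.8,    8. ]), array([ 418. , -139.4,    8. ])]
rack corners scene [array([ 674.1, -111.5,    8. ]), array([ 691.6, -307.9,    8. ]), array([ 421.5, -136.2,    8. ])]
plate ends top z102 [array([ 603.3, -133.2,  102. ]), array([ 622. , -313.9,  102. ])]
plate top pt at z192 [ 627.5 -246.5  192. ]
```

arm_command --targets '[[[0.031,-0.0445,0.015,0,0,-0.1056,1],[0.031,-0.0445,0.015,0,0,-0.1056,1],[0.031,-0.0445,0.015,0,0,-0.1056,1],[0.031,-0.0445,0.015,0,0,-0.1056,1],[0.031,-0.0445,0.015,0,0,-0.1056,1],[0.031,-0.0445,0.015,0,0,-0.1056,1],[0.031,-0.0445,0.015,0,0,-0.1056,1],[0.031,-0.0445,0.015,0,0,-0.1056,1],[0.031,-0.0445,0.015,0,0,-0.1056,1],[0.031,-0.0445,0.015,0,0,-0.1056,1]]]' --force 60

```text
time: 1.4
tool_pos: [559.0, 99.6, 381.5]
tcp_rot: [-180.0, -0.0, 94.8]
ft_force: [0.8, 0.3, 0.1]
finger_gap: 85.6
grip_force: 0.0
```

```bash
python3 - <<'E'
from bench import status, viewer
import cv2,pickle
m=viewer.camera_model('wrist'); cv2.imwrite('pics/w1.png',viewer.snapshot('wrist')[:,:,::-1]); pickle.dump(m,open('w1.pkl','wb')); print(m)
s=status.sense(); print(s['tool_pos'],s['tcp_rot'],s['time'])
E
```

```text
{'vertical_fov': 68.76768997292484, 'cx': 315.30003586385476, 'cy': 203.90085607489544, 'xyz': array([553.43508555, 164.65397205, 523.80436658]), 'attitude': array([ 1.64772873e+02, -2.73083724e-02,  4.85723015e+00])}
[562.01439067  93.99517364 382.86068857] [179.85354466   0.19469595  94.27804286] 1.45
```

View pics/w1.png

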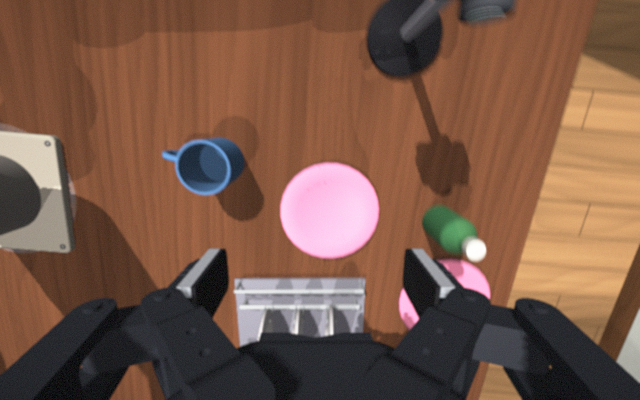

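Wrist view: stand foot centre ≈(404,37), with lens barrel at (487,12); bottle cap (474,249), mug (205,165). The rack is at the bottom between the fingers. I'll refine the foot and camera axis.

```bash
python3 - <<'E'
from h import *
from bench import viewer
import pickle,cv2
np.set_printoptions(precision=1,suppress=True)
W=pickle.load(open('w1.pkl','rb'));T=viewer.camera_model('top');S=viewer.camera_model('scene')
im=cv2.imread('pics/w1.png'); 
g=(im.max(2)<50).astype(np.uint8); g[:, :355]=0; g[:,450:]=0; g[90:]=0
n,l,st,c=cv2.connectedComponentsWithStats(g); k=1+np.argmax(st[1:,4]); 
cs=cv2.findContours((l==k).astype(np.uint8),0,1)[0][0][:,0]
print(st[k]); pts=np.array([atz(W,p+.0,6)[:2] for p in cs])
r=least_squares(lambda q:np.linalg.norm(pts-q[:2],axis=1)-60,[680,316],loss='soft_l1'); print('foot',r.x, np.median(abs(r.fun)))
print('wrist ray at z244',atz(W,(488,14),244), 'proj lens',proj(W,[686.3,270.9,244.2]))
print(tri((T,(203.5,175.5)),(S,(403.5,259.5)),(W,(488,14))))
a=cv2.imread('pics/top0.png')[145:215,160:260]; b=im[0:70,430:530]; c=cv2.imread('pics/scene0.png')[240:310,385:465]
cv2.imwrite('pics/crop2.png',np.hstack([cv2.resize(x,None,fx=400/70 if 0 else 2.8*1.02,fy=2.8*1.02,interpolation=2) if 0 else cv2.resize(x,(266,200)if 0 else (x.shape[1]*28//10,x.shape[0]*28//10),interpolation=2) for x in (a,b,c)]))
E
```

```text
[ 368    0   73   76 2987]
foot [687.9 295.1] 10.588836662105923
wrist ray at z244 [691.1 266.5 244. ] proj lens [[483.8   7.4]]
(array([687.7, 269. , 246. ]), [np.float64(1.1168287239943933), np.float64(0.60782967335292), np.float64(5.112518327328127)])
```

View pics/crop2.png

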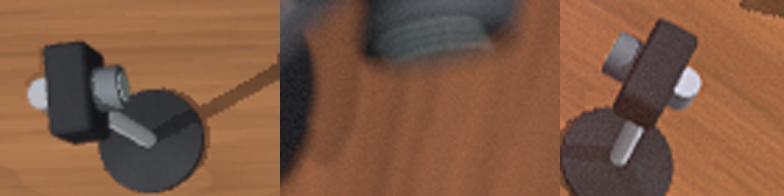

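arm_command --targets '[[[0.03,0.035,0,0,0,0,1],[0.03,0.035,0,0,0,0,1],[0,0,0,0,0,0,1],[0,0,0,0,0,0,1],[0,0,0,0,0,0,1]]]'

```text
time: 2.08
tool_pos: [618.0, 170.6, 382.1]
tcp_rot: [179.9, 0.0, 95.0]
ft_force: [-0.0, 0.1, 0.3]
finger_gap: 85.3
grip_force: 0.0
```

```bash
python3 - <<'E'
from bench import status, viewer
import cv2,pickle,numpy as np
m=viewer.camera_model('wrist'); im=viewer.snapshot('wrist')[:,:,::-1]; cv2.imwrite('pics/w2.png',im); pickle.dump(m,open('w2.pkl','wb')); print(m['xyz'],m['attitude'])
cv2.imwrite('pics/w2c.png',cv2.resize(im[0:150,300:500],None,fx=4,fy=4,interpolation=2))
E
```

```text
[612.0677752  235.67513245 524.31173036] [ 1.64759930e+02 -9.56708460e-02  5.02910216e+00]
```

View pics/w2c.png

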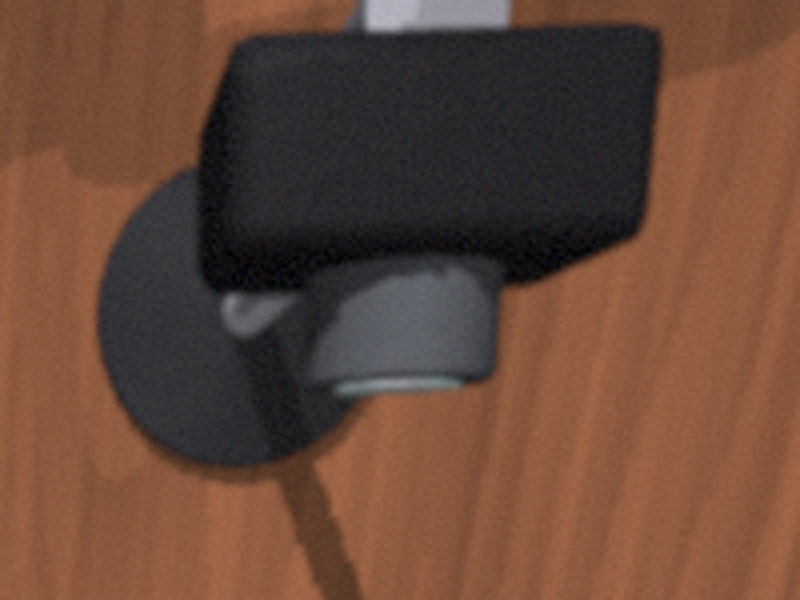

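Crop of the wrist view: lens glass at (400,96), box top back edge from (360,9.4) to (464,7.3), and foot centre near (359,78).

```bash
python3 - <<'E'
from h import *
from bench import viewer
import pickle
np.set_printoptions(precision=1,suppress=True)
W=pickle.load(open('w2.pkl','rb'));T=viewer.camera_model('top');S=viewer.camera_model('scene')
L,e=tri((T,(202.8,175.4)),(S,(403.5,259.5)),(W,(400,96)));print(L,e)
a,b=[atz(W,p,L[2]+28) for p in [(360,9.4),(464,7.3)]]
d=(b-a)[:2]; print('edge',a,b,np.linalg.norm(d),np.degrees(np.arctan2(d[1],d[0])))
A=[(300+x/4,y/4) for x,y in [(100,320),(150,430),(237,465),(310,455),(150,195)]]
P=np.array([atz(W,p,10)[:2] for p in A])
r=least_squares(lambda q:np.linalg.norm(P-q,axis=1)-60,[680,316]);print('foot',r.x,r.fun)
for m,p in((T,(213.8,195.3)),(S,(406.4,298.2))): print(atz(m,p,8))
d=(L[:2]-r.x);print('foot->lens',d,np.linalg.norm(d),np.degrees(np.arctan2(d[1],d[0])))
E
```

```text
[686.4 270.  245.5] [np.float64(1.1383138444905088), np.float64(0.37567800329329537), np.float64(3.791770107786713)]
edge [638.7 321.8 273.5] [716.5 330.1 273.5] 78.20965957909681 6.0763748687221275
foot [682.9 314.2] [ 0.7 -0.3 -1.   1.7  0.4]
[678.  317.1   8. ]
[680.5 320.8   8. ]
foot->lens [  3.5 -44.2] 44.3250201688887 -85.4232262622628
```

arm_command --targets '[[[0,-0.055,-0.01,0,0,0,1],[0,-0.055,-0.01,0,0,0,1],[0,-0.055,-0.01,0,0,0,1],[0,-0.055,-0.01,0,0,0,1],[-0.002,-0.055,-0.01,0,0,0,1],[-0.002,-0.045,-0.002,0,0,0,1],[0,0,0,0,0,0,1],[0,0,0,0,0,0,1],[0,0,0,0,0,0,1]]]'

```text
time: 3.25
tool_pos: [614.5, -147.7, 330.0]
tcp_rot: [179.9, 0.0, 95.1]
ft_force: [0.8, 0.7, 0.5]
finger_gap: 85.4
grip_force: 0.0
```

```bash
python3 - <<'E'
from bench import status, viewer
import cv2,pickle,numpy as np
m=viewer.camera_model('wrist'); im=viewer.snapshot('wrist')[:,:,::-1]; cv2.imwrite('pics/w3.png',im); pickle.dump(m,open('w3.pkl','wb')); print(m['xyz'],m['attitude'])
cv2.imwrite('pics/w3c.png',cv2.resize(im[150:350,190:450],None,fx=3,fy=3,interpolation=2))
E
```

```text
[608.38959058 -82.61352898 472.22433048] [ 1.64758966e+02 -9.75566920e-02  5.13140727e+00]
```

View pics/w3c.png

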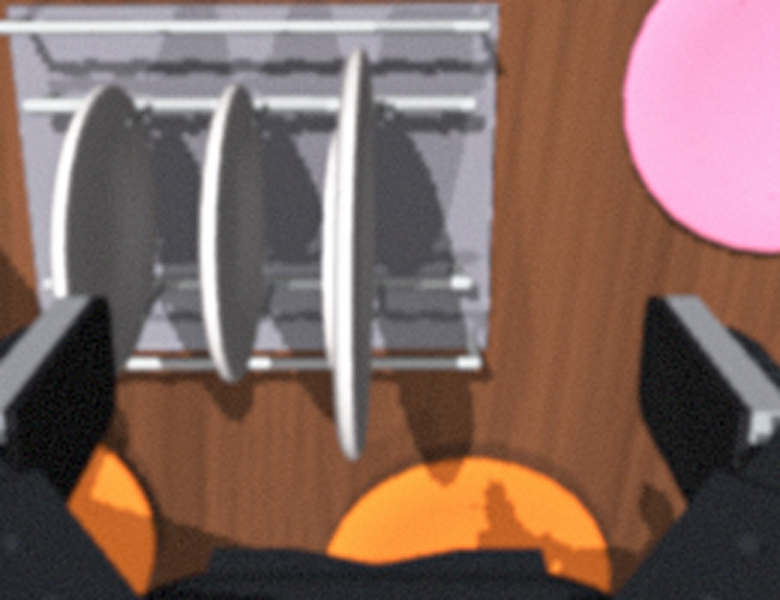

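Close-up confirms the choice. The right-most plate (crop (352,250)) is the biggest, its foot bulges to the left (−x), and its front faces +x. The saucers are at crop (105,230) and (230,230). Fitting the pose of its front rim circle.

```bash
python3 - <<'E'
from h import *
from bench import viewer,status
import pickle
from scipy.spatial import cKDTree
np.set_printoptions(precision=1,suppress=True)
W=pickle.load(open('w3.pkl','rb'));T=viewer.camera_model('top');S=viewer.camera_model('scene')
w=np.array([(360,48),(370,90),(375,150),(376,240),(374,330),(370,390),(362,445),(355,461)])/3+[190,150]
s=np.array([(462,130),(468,108),(485,97),(612,180),(630,205),(637,232),(625,250)])/4+[245-100,130]
t=np.array([(75,136),(317,104)])/4+[340,175]
th=np.linspace(0,2*np.pi,720)
def circ(q,x=4,r=90):
    n=R.from_euler('zy',[q[3],q[4]]); return n.apply(np.c_[0*th+x,r*np.cos(th),r*np.sin(th)])+q[:3]
def res(q):
    o=[]
    for m,p in((W,w),(S,s),(T,t)):
        c=proj(m,circ(q)); i=cKDTree(c).query(p)[1]; o.append((p-c[i]).ravel())
    return np.r_[np.concatenate(o)]
r=least_squares(res,[613,-223,102,.09,0],x_scale=[10,10,10,.1,.1],diff_step=1e-4,loss='soft_l1')
print(r.x[:3],np.degrees(r.x[3:]),abs(r.fun).max(),np.sqrt(np.mean(r.fun**2)))
q=r.x; q2=circ(q,0); print('top pt',q2[q2[:,2].argmax()])
print(np.reshape(r.fun,(-1,2)))
x=status.sense();print(x['tool_pos'],x['tcp_rot'])
E
```

```text
[ 611.9 -222.8  103.2] [ 5.6 -3.6] 1.257751962909822 0.4466756169689399
top pt [ 606.2 -223.   193. ]
[[ 0.1  0. ]
 [-0.7  0.1]
 [ 0.  -0.2]
 [ 0.2 -0. ]
 [ 0.4  0.1]
 [ 0.3 -0.1]
 [-0.  -0. ]
 [-0.3  0.7]
 [ 1.3 -0.1]
 [ 1.   1. ]
 [ 0.1  0.4]
 [-0.6  0.5]
 [ 0.1 -0. ]
 [ 0.5  0.1]
 [-0.5 -0.5]
 [ 0.  -0.3]
 [ 0.1  0.3]]
[ 614.5 -147.6  329.8] [180.    0.   95.1]
```

arm_command --targets '[[[-0.0033,-0.038,-0.02,0,-0.032,0.009,1],[-0.0032,-0.0375,-0.02,0,-0.031,0,1],[0,0,-0.04,0,0,0,1],[0,0,-0.035,0,0,0,1],[0,0,-0.03,0,0,0,1],[0,0,-0.019,0,0,0,1],[0,0,0,0,0,0,1],[0,0,0,0,0,0,1],[0,0,0,0,0,0,1]]]'

```text
time: 4.42
tool_pos: [608.9, -224.7, 167.3]
tcp_rot: [176.3, 0.4, 95.6]
ft_force: [-0.2, 0.2, -1.1]
finger_gap: 85.2
grip_force: 0.0
```

arm_command --targets '[[[0,0,0,0,0,0,-1],[0,0,0,0,0,0,-1],[0,0,0,0,0,0,-1],[0,0,0,0,0,0,-1],[0,0,0,0,0,0,-1],[0,0,0,0,0,0,-1],[0,0,0,0,0,0,-1],[0,0,0,0,0,0,-1],[0,0,0,0,0,0,-1],[0,0,0,0,0,0,-1]]]' --force 60

```text
time: 5.68
tool_pos: [607.9, -224.3, 165.4]
tcp_rot: [176.4, 0.3, 95.5]
ft_force: [0.4, -0.5, 1.3]
finger_gap: 6.7
grip_force: 61.2
```

arm_command --targets '[[[-0.0005,0,0.008,0,0,0,-1],[-0.001,0,0.015,0,0,0,-1],[-0.001,0,0.018,0,0,0,-1],[-0.001,0,0.02,0,0,0,-1],[-0.001,0,0.025,0,0,0,-1],[0,0,0.03,0,0,0,-1],[0,0,0.03,0,0,0,-1],[0,0,0.02,0,0.03,0,-1],[0,0,0.01,0,0.033,0,-1],[0,0,0,0,0,0,-1]]]'

```text
time: 6.92
tool_pos: [603.9, -224.5, 343.5]
tcp_rot: [179.9, 0.1, 95.6]
ft_force: [0.1, 0.9, -3.9]
finger_gap: 7.0
grip_force: 60.6
```

```bash
python3 - <<'E'
from bench import status, viewer
import cv2
cv2.imwrite('pics/s4.png',viewer.snapshot('scene')[60:260,200:500,::-1].repeat(2,0).repeat(2,1))
s=status.sense(); print(s['tool_pos'],s['tcp_rot'],s['ft_force'],s['wrist_torque'],s['finger_gap'],s['joint_pos'])
E
```

```text
[ 603.60582791 -224.40947227  342.26886811] [1.79920194e+02 3.37134620e-02 9.55683158e+01] [ 0.21213837  0.33978683 -3.5116163 ] [ 0.04276619 -0.02349598  0.04048198] 6.741073469955252 [-2.49609428e+01  1.33723374e+01  6.72004714e+01  1.16542825e-02
  9.93413233e+01 -3.05273818e+01]
```

View pics/s4.png

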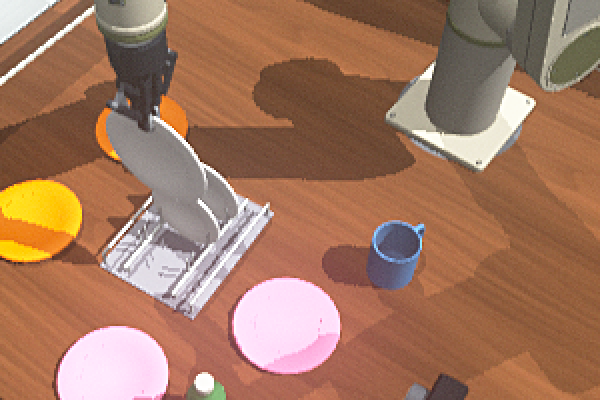

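The plate is held and clear of the rack; saucers undisturbed. Plate centre is 63 mm below the TCP, so I'll go to TCP (706,70,308) with a turn of 1.573 rad.

arm_command --targets '[[[0.004,0.01,0,0,0,0.06,-1],[0.0075,0.021,0,0,0,0.113,-1],[0.0075,0.021,0,0,0,0.113,-1],[0.0075,0.021,0,0,0,0.113,-1],[0.0075,0.021,0,0,0,0.113,-1],[0.0075,0.021,0,0,0,0.113,-1],[0.0075,0.021,0,0,0,0.113,-1],[0.0075,0.021,0,0,0,0.113,-1],[0.0075,0.021,0,0,0,0.113,-1],[0.0075,0.021,0,0,0,0.113,-1]]]'

```text
time: 8.22
tool_pos: [674.5, -24.7, 340.6]
tcp_rot: [-180.0, -0.1, 157.5]
ft_force: [0.3, 0.8, -3.7]
finger_gap: 6.9
grip_force: 60.6
```

arm_command --targets '[[[0.0075,0.021,0,0,0,0.113,-1],[0.0075,0.021,0,0,0,0.113,-1],[0.0075,0.021,-0.005,0,0,0.113,-1],[0.0075,0.021,-0.012,0,0,0.113,-1],[0.0015,0.011,-0.012,0,0,0.044,-1],[0,0,-0.005,0,0,0,-1],[0,0,0,0,0,0,-1],[0,0,0,0,0,0,-1],[0,0,0,0,0,0,-1],[0,0,0,0,0,0,-1]]]'

```text
time: 9.48
tool_pos: [706.5, 69.4, 307.8]
tcp_rot: [-180.0, 0.0, -174.3]
ft_force: [-0.6, -0.6, -3.1]
finger_gap: 7.0
grip_force: 60.6
```

```bash
python3 - <<'E'
from bench import status, viewer
import cv2,numpy as np
a=viewer.snapshot('scene')[120:320,240:440,::-1]; b=viewer.snapshot('top')[100:300,160:360,::-1]
cv2.imwrite('pics/s5.png',cv2.resize(np.hstack([a,b]),None,fx=2,fy=2,interpolation=2))
s=status.sense(); print(s['tool_pos'],s['tcp_rot'],s['ft_force'],s['wrist_torque'],s['finger_gap'],s['grip_force'],s['time'])
E
```

```text
[706.41466851  69.55797277 307.51490941] [-1.79997681e+02  9.98487292e-03 -1.74330241e+02] [ 0.88301587 -0.39976718 -3.18859285] [0.0440867  0.01794957 0.05468286] 6.677453842983753 60.54984211921692 9.575
```

View pics/s5.png

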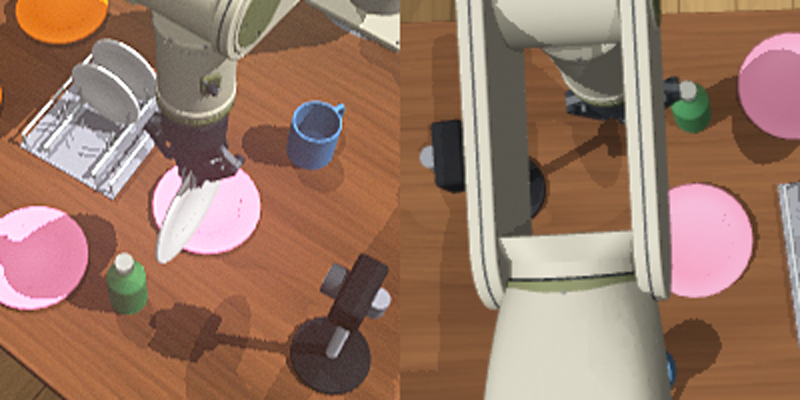

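The plate is upright in front of the camera, its front towards the lens (scene crop (190,220)); bottle, mug and saucers are undisturbed. Quick numeric check of the plate outline against prediction.

```bash
python3 - <<'E'
from h import *
from bench import viewer
np.set_printoptions(precision=1,suppress=True)
S=viewer.camera_model('scene'); th=np.linspace(0,2*np.pi,25)
for nm,c in (('x+4',4),('x-4',-4)):
    X=R.from_euler('z',95.7,degrees=True).apply(np.c_[0*th+c,90*np.cos(th),90*np.sin(th)])+[706.4,69.5,244.5]
    p=(proj(S,X)-[240,120])*2; print(nm,p[:,0].min(),p[:,0].max(),p[p[:,1].argmax()])
    print(p[12:20].tolist())
E
```

```text
x+4 157.63207349851837 227.7957312305998 [163.2 264.6]
[[157.63207349851837, 257.81725970125774], [159.26195347329417, 263.2988380760579], [163.17682142651108, 264.64304577416476], [168.9784614618136, 262.0052037029302], [176.19219578054094, 255.7799469886674], [184.3141355786297, 246.5241627628888], [192.84299700258384, 234.89427668356535], [201.29794698822047, 221.60285745618654]]
x-4 152.4287040228063 222.80174245687272 [158.2 261.7]
[[152.4287040228063, 254.80286350872308], [154.15909199710632, 260.333011932555], [158.17095031372799, 261.7355319690261], [164.06003297123516, 259.16075113086276], [171.34683904932672, 252.99861577785362], [179.52387456118947, 243.8019741465689], [188.08738039699426, 232.22400184692737], [196.55506450631708, 218.97479815373129]]
```

```bash
python3 -c "
from bench import job; print(job.hand_in())"
```

```text
the job is handed in; nothing more can be done
None
```

I handed in the job with the tea plate held steady, upright, front to the lens, about 200 mm out and at lens height by my own measurements; the hand-in gave no verdict, and the saucers, mug, bottle and camera looked undisturbed in the last pictures.

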